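Roll a pipe stub into the V-saddle and push it up to the end stop

ROBOT

A 6-joint arm with a two-finger parallel gripper is mounted at the origin on the work surface. World frame = base frame: x ahead of the robot, y to its left, z up, the work surface at z = 0. Lengths are in mm, angles in rad, forces in N, time in s.
With the tool pointing down it reaches from about 300 to 950 mm from the base axis. Payload 3.1 kg.
Tool frame: the origin (TCP) lies at the very end of the fingers, on their centre line; the grasp point (between the pads) lies 19 mm behind it; y points along the fingers, z is the direction in which the jaws open and shut, and the axes are right-handed (so a half turn about y gives the same grasp; the last joint's range is limited). The gripper opens to 85 mm and grips with 20 to 120 N. Pads are 22 mm wide; open, the fingers measure 114 mm over their backs; the gripper's body (76 mm by 85 mm) begins 54 mm behind the grasp point. The pads swing forward as they close: fully open they stand 13 mm farther back than shut.
Start: joints at [-1.283, 0.308, 1.634, -0, 1.2, -0.07], TCP at [218.858, -585.434, 231.272] pointing down, gripper open.
Joint ranges: [-3.06, 3.06], [-0.79, 1.96], [0.05, 2.63], [-1.19, 4.34], [0.05, 2.64], [-2.94, 2.94]. Speed limits (rad/s): [2.79, 2.79, 3.14, 3.14, 3.14, 3.14].

INTERFACE

Orientations are given as [roll, pitch, yaw] about the fixed x, y, z axes, in that order (R = Rz(yaw) Ry(pitch) Rx(roll)).
In Python, from plant import arm gives the robot as it stands.
- The arm moves only by the tool move_arm, never from a script. Its argument "targets" is a list that holds one entry, the list of rows, each a list of 7 numbers: the shift along the tool's x, y, z each as a share of 0.25 m, from -1 to 1, then the turn, a rotation vector about the tool's x, y, z each as a share of 360 degrees, from -1 to 1, then the closure in counts, from 0 (fully open) to 255 (shut). A call has 1 to 12 rows; each row shifts and turns the commanded pose from where the row before left it, along the tool's axes as they then stand; what a row does not reach is not made up. A row lasts 1/10 s, in which the tool goes at most 50 mm and 8.59 degrees, less where a joint would pass 70% of its speed; a pose out of reach is approached as far as the arm can. A call with a number of a shift or a turn outside -1 to 1 is refused whole. A call with a gripper value outside its range is refused whole. The fingers move at their own pace and stop on an object; the grip force is fixed at half the most. Time passes only in rows, so rows that do not move let the fingers close. It gives the time, the measured TCP pose, the force and the opening at its end, in the units of the state.
- arm.read_state(): the state, without advancing time (a new reading comes with each control period).
- arm.grab_frame(name): name is "scene" or "top" or "wrist"; returns a dict with "image" (400x640x3 uint8, red, green, blue), "mtx" (3x3 intrinsics, pixels), "dist_coeffs" ([k1, k2, p1, p2, k3] as OpenCV has them; the pictures are not rectified), "eye" and "attitude" of the camera in the world. Camera axes: x right, y down, z forward; pixel columns grow to the right and rows downward; lengths in mm; the calibration is good to about 2 mm. A picture is of the moment at which its call begins. There is no depth.
- arm.close_job(): hands the job in, once; it reports no verdict.
The state is a dict: "t": time; "q": joint angles; "qvel": joint speeds; "joint_efforts": joint torques, N m; "tool_pos": TCP position; "ee_rot": TCP orientation; "contact_force": force on the tool from outside, world axes, zero at the start; "torque": the same for the moment, N m; "grip_width": opening from 0.0 (shut) to 1.0 (fully open).
Only numpy, scipy, OpenCV 4.12 (cv2) and the standard library are available. Lean on these libraries where they do the work, as an engineer would, in place of code of your own. Each camera call takes 0.05 s, during which the arm holds its last target. There are 200 camera calls.

TASK

Roll the pipe stub lying on the welding table sideways along the table, up the saddle's ramp and into its V, by pushing it gently with the fingertips. Once it lies in the V, push its near end so that it slides along the V until its other end is flush against the steel end stop, and leave it resting there. Do not pinch, lift or tip the pipe, and leave the other things on the table where they are.

Things in the scene. Friction and masses are not known exactly. Their poses are not given: they have to be found in the camera images.
- pipe: smooth steel pipe stub on its side: 42 mm outside diameter, 160 mm long, 0.4 to 0.85 kg, friction about 0.3. Origin at its centre, 21 mm above the table at the start; x axis along the pipe: end faces at x = -80 (near end, towards the robot) and +80 mm; y and z turn as it rolls. It rolls easily, square to its own axis, and hardly turns when pushed off-centre on the flat; the ramp squares it up.
- saddle: grey-painted V-saddle bolted to the table; place and yaw vary. Origin on the table under the bottom of the V. x axis along the V, away from the robot; the pipe is rolled in its +y direction. Body x = -85 to +66 mm. At the start the pipe's centre is at y = -160 to -250, x = -40 to -54 mm in this frame, turned up to 0.07 rad: rolled straight along +y it clears the stop.
- lip (a point): point on the lip between ramp and V, axes of the saddle; 19 mm before the V's bottom and 21 mm above the table. The straight ramp rises to it from the table over 80 mm along +y. Past it the V goes down at 45 degrees to 2 mm above the table and up again at 45 degrees to the high back, 42 mm high and 40 mm beyond the V's bottom; a foot 22 mm high ends 86 mm beyond.
- seat (a point): where the pipe's centre ends up when it lies in the V against the stop: over the V's bottom, 31.7 mm above the table, x = -14 mm in the saddle; axes of the saddle. The pipe's near end then overhangs the saddle's near end by 9 mm
- stop (a point): point on the near face of the steel end stop at the far end of the V, at the height of the axis of a pipe lying in the V; x = +66 mm in the saddle, whose axes it has. The plate is 10 mm thick, 56 mm high and reaches from y = -19 to +47 mm
- flange: bystander, loose: flat steel ring 90 mm across, 16 mm high; origin at the centre of its underside
- nut: bystander, loose: big hexagon nut 42 mm across, 19 mm high; origin at the centre of its underside
- offcut: bystander, loose: piece of square tube lying along its x axis, 90 x 40 x 40 mm; origin at the centre of its underside
- short_stub: bystander, loose: short pipe stub of 42 mm diameter standing on end, 55 mm high; origin at the centre of its underside
- hammer: bystander, loose: hammer lying along its x axis, handle to -x, about 0.26 m long; origin under its middle
- wrench: bystander, loose: spanner lying along its x axis, about 0.17 m long; origin under its middle
There are look-alikes about, which are no part of the job. What is shaped like the pipe but turquoise or yellow is not meant.

How it is judged:
By the outcome, as a careful person would: the job done as asked, in the order asked, and still so for the second after the job is handed in, with the robot touching nothing.
It also fails if it takes over 54 s, if anything falls off the work surface, if the arm or the gripper's body presses on something with over 40 N, if the wrist force passes 120 N, or if a joint passes its speed limit or range.

## Working session

There is one attempt and no reset: what is moved stays moved. The work goes in short steps, Python scripts to look and compute and a tool call to move; the robot and the scene stay as the last step left them, time stands still between calls to the robot, and variables do not carry over. Pictures are saved under pics/ and viewed, about 8 in all and at most 12, crops included, and the job is handed in when it is done.

Besides the shell and the picture viewer there is one more tool, called after ">>>" in YAML: its name, and indented under it one key for each argument. move_arm: Moves the arm, as the interface text tells. Shift numbers are shares of 0.25 m and turn numbers shares of 360 degrees, none past 1 either way. Its arguments: {"type":"object","properties":{"targets":{"type":"array"}},"required":["targets"]}

```bash
mkdir -p pics; ls
cat > h.py <<'E'
import numpy as np, cv2
from plant import arm
from scipy.spatial.transform import Rotation as R
def grab(n,f=None):
    d=arm.grab_frame(n)
    if f: cv2.imwrite('pics/'+f,d['image'][:,:,::-1])
    return d
def rot(a):
    a=np.array(a,float); return a if a.shape==(3,3) else R.from_euler('xyz',a).as_matrix()
def rays(d,uv):
    uv=np.array(uv,float).reshape(-1,1,2)
    p=cv2.undistortPoints(uv,np.array(d['mtx']),np.array(d['dist_coeffs'])).reshape(-1,2)
    return np.c_[p,np.ones(len(p))]@rot(d['attitude']).T
def plane(d,uv,z):
    r=rays(d,uv); e=np.array(d['eye']); return e+r*((z-e[2])/r[:,2])[:,None]
def proj(d,P):
    A=rot(d['attitude']); t=-A.T@np.array(d['eye'])
    return cv2.projectPoints(np.array(P,float).reshape(-1,1,3),cv2.Rodrigues(A.T)[0],t,np.array(d['mtx']),np.array(d['dist_coeffs']))[0].reshape(-1,2)
def tri(d1,uv1,d2,uv2):
    out=[]
    for a,b in zip(rays(d1,uv1),rays(d2,uv2)):
        e1,e2=np.array(d1['eye']),np.array(d2['eye'])
        s=np.linalg.lstsq(np.c_[a,-b],e2-e1,rcond=None)[0]
        out.append(np.r_[(e1+a*s[0]+e2+b*s[1])/2,np.linalg.norm(e1+a*s[0]-e2-b*s[1])])
    return np.array(out)
E
python3 - <<'E'
from h import *
for n in('top','scene'):
    d=grab(n,n+'0.png'); print(n,d['eye'],d['attitude'],d['mtx'])
print(arm.read_state())
E
```

```text
pics
top [ 270.35696617  -27.94068259 1177.44099454] [-2.9433959   0.00679039 -1.55467987] [[450.65073208   0.         310.83842186]
 [  0.         450.65073208 191.19871803]
 [  0.           0.           1.        ]]
scene [1328.842413   -333.43285222 1232.03760792] [-2.50114356 -0.01501351  1.23364331] [[512.92960848   0.         313.85004272]
 [  0.         512.92960848 201.8708452 ]
 [  0.           0.           1.        ]]
{'t': 0.1, 'q': array([-1.28266745e+00,  3.08896412e-01,  1.63508088e+00, -8.18776933e-06,
        1.19972395e+00, -6.96740808e-02]), 'qvel': array([-0.00254491, -0.0002148 , -0.00291414,  0.00176028,  0.00097411,
        0.00019043]), 'joint_efforts': array([-6.32392766e-04, -4.16404080e+01, -2.77644682e+01, -1.25966458e-04,
        4.04113205e-03, -6.04370143e-06]), 'tool_pos': array([ 218.65592228, -584.68991466,  230.16503225]), 'ee_rot': array([-1.57290033e+00,  1.39189517e-04, -2.78378687e+00]), 'contact_force': array([-0.40064699,  0.72066346, -0.5544053 ]), 'torque': array([ 0.01586048,  0.0101368 , -0.01154093]), 'grip_width': 1.0020400312335096}
```

View pics/top0.png

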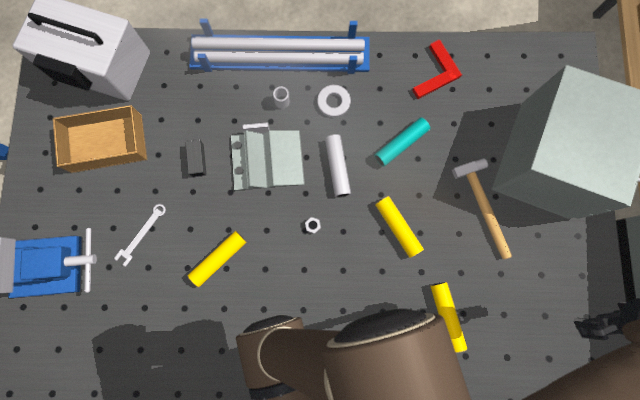

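View pics/scene0.png

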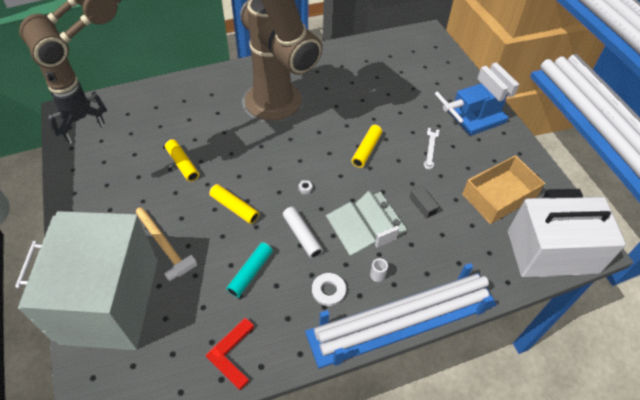

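The top view shows the grey pipe at (338,165), with the saddle to its left at (265,158) and its stop at (257,126). These could be mistaken for the pipe: turquoise (403,142), yellow (399,226), (217,260) and (449,317), the rack pipes (280,50) and the standing stub (281,97). I choose the grey one at (338,165), which is (302,231) in the scene view. Next I check it in a close crop.

Run:
```python
import cv2,numpy as np
a=cv2.imread('pics/top0.png')[112:207,220:360]; b=cv2.imread('pics/scene0.png')[170:270,270:415]
a=cv2.resize(a,(800,543),interpolation=cv2.INTER_CUBIC)
b=cv2.resize(b,(800,552),interpolation=cv2.INTER_CUBIC)
cv2.imwrite('pics/c_top.png',a);cv2.imwrite('pics/c_scene.png',b)
```

```text
(no output)
```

View pics/c_top.png

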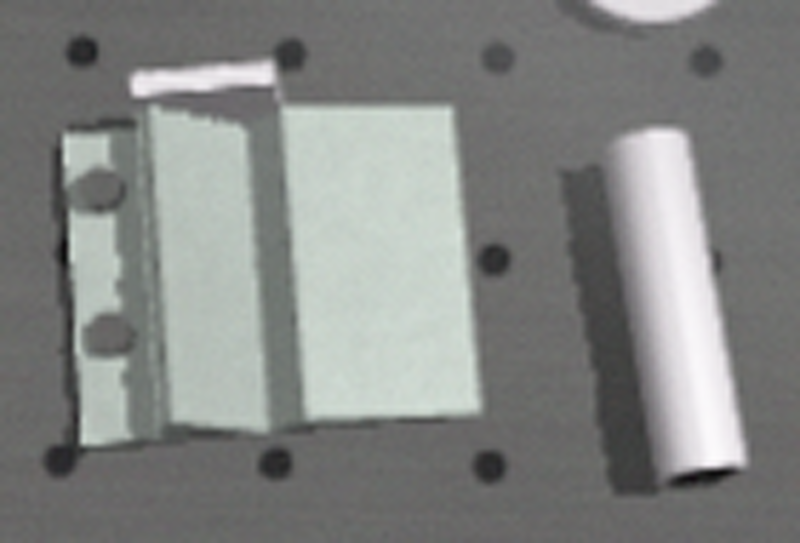

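View pics/c_scene.png

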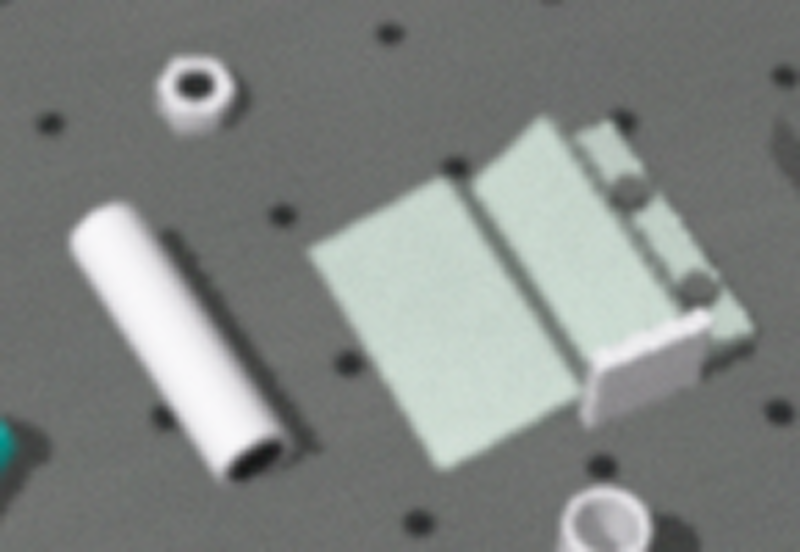

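The crops confirm a smooth grey pipe with an open bore. Ramp foot corners in the top crop are (482,412) and (453,105), and lip corners are (303,420) and (280,105). All of them are also visible in the scene crop, so I can triangulate.

```bash
cat > m.py <<'E'
from h import *
t=grab('top');s=grab('scene')
T=lambda p:np.array(p)/5.714-.41+[220,112]
S=lambda p:np.array(p)/5.517-.41+[270,170]
pt=T([[482,412],[453,105],[303,420],[280,105],[165,426]]); ps=S([[308,250],[443,470],[447,177],[580,388],[545,117]])
P=tri(t,pt,s,ps); print('foot n,f lip n,f ridge n\n',P.round(1))
for z,i in((0,[0,1]),(21,[2,3])):
    print(z,plane(t,pt[i],z).round(1).tolist(),plane(s,ps[i],z).round(1).tolist())
# fit saddle pose
M=np.array([[-85,-99],[66,-99],[-85,-19],[66,-19]]);W=np.mean([np.r_[plane(c,p[:2],0),plane(c,p[2:4],21)][:,:2] for c,p in((t,pt),(s,ps))],0)
mc,wc=M.mean(0),W.mean(0);a=M-mc;b=W-wc
yaw=np.arctan2((a[:,0]*b[:,1]-a[:,1]*b[:,0]).sum(),(a*b).sum());Rm=np.array([[np.cos(yaw),-np.sin(yaw)],[np.sin(yaw),np.cos(yaw)]])
o=wc-Rm@mc;print('saddle',o.round(1),yaw.round(4),'res',(W-(M@Rm.T+o)).round(1).tolist())
# pipe mask
for n,c,box in(('top',t,(320,130,356,202)),('scene',s,(278,200,328,262))):
    h=cv2.cvtColor(c['image'],cv2.COLOR_RGB2HSV);m=((h[:,:,2]>135)&(h[:,:,1]<60)).astype(np.uint8)
    k=np.zeros_like(m);x0,y0,x1,y1=box;k[y0:y1,x0:x1]=m[y0:y1,x0:x1]
    _,l,st,_=cv2.connectedComponentsWithStats(k);i=1+st[1:,4].argmax();ys,xs=np.nonzero(l==i)
    w=plane(c,np.c_[xs,ys],21)[:,:2];q=cv2.minAreaRect(w.astype(np.float32));bp=cv2.boxPoints(q)
    print(n,st[i],'centre',np.round(q[0],1),'size',np.round(q[1],1),bp.round(0).tolist())
    e=[bp[0],bp[1],bp[2]];L=max((bp[1]-bp[0]),(bp[2]-bp[1]),key=np.linalg.norm);L=L*np.sign(L[0]);print('yaw',np.arctan2(L[1],L[0]), 'in saddle',(Rm.T@(np.array(q[0])-o)).round(1))
E
python3 m.py
```

```text
foot n,f lip n,f ridge n
 [[526.3   3.    3.1   0.8]
 [676.1  20.1   3.8   1.9]
 [517.4  84.7  21.5   1. ]
 [666.5  98.6  26.8   1.5]
 [509.4 144.1  39.9   1. ]]
0 [[526.9, 2.6, 0.0], [677.2, 19.4, 0.0]] [[524.4, 4.2, 0.0], [674.3, 22.2, 0.0]]
21 [[517.3, 84.2, 21.0], [668.7, 100.0, 21.0]] [[517.1, 85.4, 21.0], [663.2, 99.9, 21.0]]
saddle [599.1 111.9] 0.1094 res [[0.2, -0.8], [0.2, 0.1], [0.5, 1.0], [-0.9, -0.3]]
top [327 134  24  61 867] centre [578.4 -87.3] size [167.   38.3] [[493.0, -83.0], [499.0, -121.0], [664.0, -92.0], [657.0, -54.0]]
yaw 0.17362471 in saddle [ -42.4 -195.8]
scene [282 206  39  51 772] centre [563.6 -87.4] size [177.1  43.9] [[473.0, -81.0], [480.0, -125.0], [655.0, -93.0], [647.0, -50.0]]
yaw 0.17715593 in saddle [ -57.1 -194.2]
```

>>> move_arm:
  targets:
    - [[0, 0, 0, 0, -0.011, 0, 0], [0, 0, 0, 0, -0.02, 0, 0], [0, 0, 0, 0, -0.022, 0, 0], [0, 0, 0, 0, -0.022, 0, 0], [0, 0, 0, 0, -0.022, 0, 0], [0, 0, 0, 0, -0.022, 0, 0], [0, 0, 0, 0, -0.022, 0, 0], [0, 0, 0, 0, -0.022, 0, 0], [0, 0, 0, 0, -0.022, 0, 0], [0, 0, 0, 0, -0.022, 0, 0], [0, 0, 0, 0, -0.014, 0, 0], [0, 0, 0, 0, 0, 0, 0]]

```text
t: 1.4
tool_pos: [218.8, -585.2, 230.9]
ee_rot: [-1.571, 0.001, -1.395]
contact_force: [-0.1, -0.4, -0.1]
grip_width: 1.003
```

```bash
cat > go.py <<'E'
import sys
from h import *
# usage: go.py x y z yaw  -> needed shift in units (tool axes) and turn about tool y
s=arm.read_state();A=rot(s['ee_rot']);x=np.array(list(map(float,sys.argv[1:4])))
d=A.T@(x-s['tool_pos']);T=R.from_euler('xyz',[-np.pi/2,0,float(sys.argv[4])]).as_matrix()
rv=R.from_matrix(A.T@T).as_rotvec()/(2*np.pi)
print('t',round(s['t'],2),'pos',s['tool_pos'].round(1),'rot',s['ee_rot'].round(4),'F',s['contact_force'].round(1))
print('shift',(d/250).round(4),'mm',d.round(1),'turn',rv.round(4),'w',round(s['grip_width'],2),'q',s['q'].round(2))
E
python3 go.py 582 -138 100 -1.396
```

```text
t 1.4 pos [ 218.8 -585.2  230.9] rot [-1.5709e+00  6.0000e-04 -1.3953e+00] F [-0.1 -0.4 -0.1]
shift [-1.5074  0.5246  1.7427] mm [-376.8  131.2  435.7] turn [ 0.      0.0001 -0.0001] w 1.0 q [-1.28  0.31  1.63 -0.    1.2  -1.46]
```

>>> move_arm:
  targets:
    - [[-0.06, 0, 0.07, 0, 0, 0, 0], [-0.12, 0, 0.14, 0, 0, 0, 0], [-0.12, 0, 0.14, 0, 0, 0, 0], [-0.12, 0, 0.14, 0, 0, 0, 0], [-0.12, 0, 0.14, 0, 0, 0, 0], [-0.12, 0, 0.14, 0, 0, 0, 0], [-0.12, 0, 0.14, 0, 0, 0, 0], [-0.12, 0, 0.14, 0, 0, 0, 0], [-0.12, 0, 0.14, 0, 0, 0, 0], [-0.12, 0, 0.14, 0, 0, 0, 0], [-0.12, 0.03, 0.14, 0, 0, 0, 0], [-0.12, 0.06, 0.14, 0, 0, 0, 0]]

```text
t: 2.6
tool_pos: [557.1, -174.2, 210.2]
ee_rot: [-1.567, -0.002, -1.397]
contact_force: [-0.5, -0.8, -0.2]
grip_width: 1.002
```

```bash
python3 go.py 582 -138 60 -1.396
```

```text
t 2.6 pos [ 557.1 -174.2  210.2] rot [-1.5674 -0.0022 -1.3974] F [-0.5 -0.8 -0.2]
shift [-0.127   0.6011  0.121 ] mm [-31.7 150.3  30.3] turn [-0.0005 -0.0002  0.0003] w 1.0 q [-0.38  0.25  1.76 -0.    1.13 -0.55]
```

>>> move_arm:
  targets:
    - [[-0.08, 0.05, 0.08, 0, 0, 0, 0], [-0.05, 0.1, 0.04, 0, 0, 0, 0], [0, 0.12, 0, 0, 0, 0, 0], [0, 0.12, 0, 0, 0, 0, 0], [0, 0.12, 0, 0, 0, 0, 0], [0, 0.07, 0, 0, 0, 0, 0], [0, 0, 0, 0, 0, 0, 0]]

```text
t: 3.3
tool_pos: [575.7, -137.2, 60.3]
ee_rot: [-1.577, 0.003, -1.397]
contact_force: [0.6, 0.5, 0.5]
grip_width: 1.0
```

```bash
python3 go.py 582 -138 7 -1.396
python3 - <<'E'
from h import *
d=grab('wrist','w1.png');print(d['eye'],d['attitude'])
for y in(-87,): print(proj(d,[[494,-101,21],[652,-73,21]]).round())
E
```

```text
t 3.3 pos [ 575.7 -137.2   60.3] rot [-1.5774  0.0034 -1.3969] F [0.6 0.5 0.5]
shift [0.0083 0.2129 0.0256] mm [ 2.1 53.2  6.4] turn [ 0.001  -0.0001 -0.0005] w 1.0 q [-0.31  0.46  1.81 -0.    0.88 -0.48]
[566.11434269 -72.22024669 202.19189259] [2.88151462 0.0064122  0.17525998]
[[183. 141.]
 [483. 142.]]
```

View pics/w1.png

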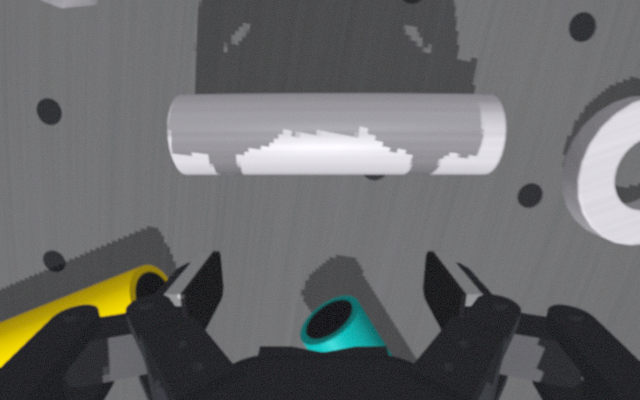

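The wrist view shows the pipe lying level across the image (168–505, 95–175). The turquoise end is at (330,320) and the yellow end at (148,283), both near the fingers. I check clearance before lowering.

Run:
```python
from h import *
d=grab('wrist')
p=np.array([[302,330],[330,296],[355,300],[165,275],[162,290],[148,266]]);print(plane(d,p,21).round(0)[:,:2],plane(d,p,42).round(0)[:,:2])
print('pipe',plane(d,[[168,135],[505,135]],21).round(1))
u=np.array([.985,.174,0]);n=np.array([-.174,.985,0]);C=np.array([577,-138,7])
for a in(-57,-43,43,57):
    for b in(-11,11): print(a,b,(C+a*u+b*n).round())
print(proj(d,[C+a*u+b*n+[0,0,0] for a in(-57,-43,43,57) for b in (-11,11)]).round().tolist())
```

```text
[[ 577. -207.]
 [ 590. -180.]
 [ 606. -180.]
 [ 489. -184.]
 [ 488. -195.]
 [ 479. -180.]] [[ 576. -191.]
 [ 587. -167.]
 [ 601. -167.]
 [ 498. -171.]
 [ 497. -181.]
 [ 489. -168.]]
pipe [[486.7 -99.8  21. ]
 [665.8 -67.8  21. ]]
-57 -11 [ 523. -159.    7.]
-57 11 [ 519. -137.    7.]
-43 -11 [ 537. -156.    7.]
-43 11 [ 533. -135.    7.]
43 -11 [ 621. -141.    7.]
43 11 [ 617. -120.    7.]
57 -11 [ 635. -139.    7.]
57 11 [ 631. -117.    7.]
[[230.0, 238.0], [227.0, 204.0], [252.0, 238.0], [250.0, 204.0], [390.0, 238.0], [392.0, 204.0], [412.0, 238.0], [415.0, 204.0]]
```

>>> move_arm:
  targets:
    - [[0, 0.03, 0, 0, 0, 0, 0], [0, 0.06, 0, 0, 0, 0, 0], [0, 0.06, 0, 0, 0, 0, 0], [0, 0.04, 0, 0, 0, 0, 0], [0, 0.02, 0, 0, 0, 0, 0], [-0.01, 0, 0, 0, 0, 0, 0], [-0.02, 0, 0, 0, 0, 0, 0], [-0.02, 0, 0, 0, 0, 0, 0], [-0.02, 0, 0, 0, 0, 0, 0], [-0.015, 0, 0, 0, 0, 0, 0], [-0.015, 0, 0, 0, 0, 0, 0], [-0.015, 0, 0, 0, 0, 0, 0]]

```text
t: 4.6
tool_pos: [574.2, -109.8, 11.7]
ee_rot: [-1.57, -0.001, -1.395]
contact_force: [0.2, -1.5, 0.8]
grip_width: 0.999
```

```bash
cat > pipe.py <<'E'
from h import *
O=np.array([599.1,111.9]);Y=.1094;Rm=np.array([[np.cos(Y),-np.sin(Y)],[np.sin(Y),np.cos(Y)]])
s=arm.read_state();print('t',round(s['t'],2),'TCP',s['tool_pos'].round(1),'saddle xy',(Rm.T@(s['tool_pos'][:2]-O)).round(1),'yaw',s['ee_rot'].round(3),'F',s['contact_force'].round(1))
E
python3 pipe.py
```

```text
t 4.6 TCP [ 574.2 -109.8   11.7] saddle xy [ -49.  -217.6] yaw [-1.570e+00 -1.000e-03 -1.395e+00] F [ 0.2 -1.5  0.8]
```

>>> move_arm:
  targets:
    - [[-0.02, 0.005, 0, 0, 0, 0, 0], [-0.02, 0.005, 0, 0, 0, 0, 0], [-0.02, 0.004, 0, 0, 0, 0, 0], [-0.02, 0, 0, 0, 0, 0, 0], [-0.02, 0, 0, 0, 0, 0, 0], [-0.02, 0, 0, 0, 0, 0, 0], [-0.02, 0, 0, 0, 0, 0, 0], [-0.02, 0, 0, 0, 0, 0, 0], [-0.02, 0, 0, 0, 0, 0, 0], [-0.02, 0, 0, 0, 0.001, 0, 0], [-0.02, 0, 0, 0, 0.001, 0, 0], [-0.02, 0, 0, 0, 0.001, 0, 0]]

```text
t: 5.8
tool_pos: [563.3, -50.4, 7.8]
ee_rot: [-1.571, 0.0, -1.415]
contact_force: [-0.3, 0.1, 0.4]
grip_width: 1.002
```

```bash
python3 pipe.py
python3 - <<'E'
from h import *
grab('wrist','w2.png')
E
```

```text
t 5.8 TCP [563.3 -50.4   7.8] saddle xy [ -53.3 -157.4] yaw [-1.571  0.    -1.415] F [-0.3  0.1  0.4]
```

View pics/w2.png

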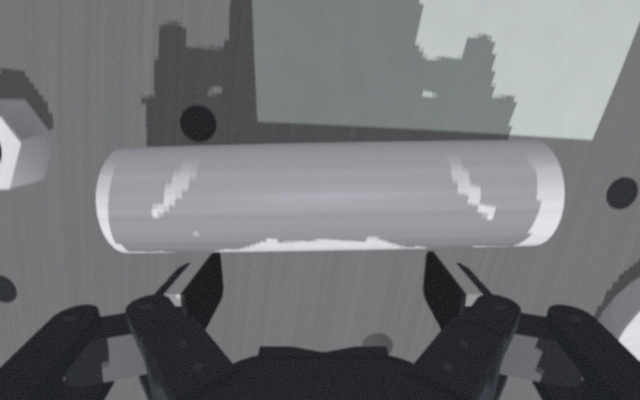

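>>> move_arm:
  targets:
    - [[-0.02, 0, 0, 0, 0.0015, 0, 0], [-0.02, 0, 0, 0, 0.0015, 0, 0], [-0.02, 0, 0, 0, 0.0015, 0, 0], [-0.02, 0, 0, 0, 0.0015, 0, 0], [-0.02, 0, 0, 0, 0.0014, 0, 0], [-0.02, -0.005, 0, 0, 0, 0, 0], [-0.02, -0.005, 0, 0, 0, 0, 0], [-0.02, -0.005, 0, 0, 0, 0, 0], [-0.02, -0.005, 0, 0, 0, 0, 0], [-0.02, -0.005, 0, 0, 0, 0, 0], [-0.02, -0.005, 0, 0, 0, 0, 0], [-0.02, -0.005, 0, 0, 0, 0, 0]]

```text
t: 7.05
tool_pos: [561.4, 4.0, 21.2]
ee_rot: [-1.562, -0.009, -1.457]
contact_force: [-1.7, -20.1, 20.4]
grip_width: 1.005
```

```bash
python3 pipe.py
python3 - <<'E'
from h import *
d=grab('wrist','w3.png')
print(proj(d,[[599.1+85*-.994-.109*-19,111.9-85*.109-19*.994,21],[599.1+66*.994+.109*19,111.9+66*.109-19*.994,21]]))
E
```

```text
t 7.05 TCP [561.4   4.   21.2] saddle xy [ -49.3 -103.1] yaw [-1.562 -0.009 -1.457] F [ -1.7 -20.1  20.4]
[[230.49238527  61.99564478]
 [601.49561388  69.59021713]]
```

View pics/w3.png

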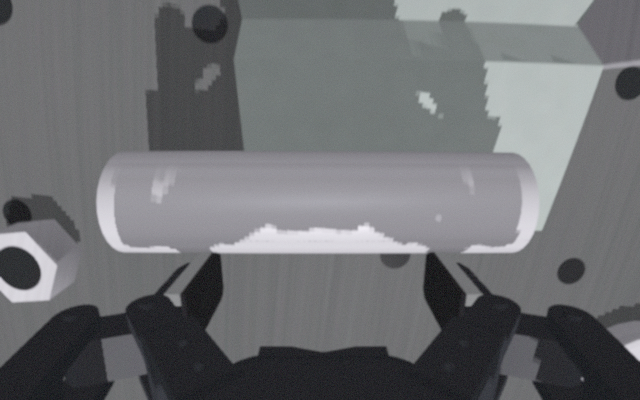

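The wrench of 20 N upward shows the open fingertips bearing above the pipe's axis. I back off slightly and go lower.

>>> move_arm:
  targets:
    - [[0.02, 0, 0, 0, 0, 0, 0], [0.02, 0.01, 0, 0, 0, 0, 0], [0, 0.015, 0, 0, 0, 0, 0], [0, 0.015, 0, 0, 0, 0, 0], [0, 0, 0, 0, 0, 0, 0]]

```text
t: 7.6
tool_pos: [557.2, -1.9, 5.9]
ee_rot: [-1.571, -0.001, -1.461]
contact_force: [1.2, -5.4, 1.7]
grip_width: 0.998
```

```bash
python3 pipe.py
```

```text
t 7.6 TCP [557.2  -1.9   5.9] saddle xy [ -54.  -108.5] yaw [-1.571e+00 -1.000e-03 -1.461e+00] F [ 1.2 -5.4  1.7]
```

>>> move_arm:
  targets:
    - [[-0.016, -0.007, 0, 0, 0, 0, 0], [-0.016, -0.007, 0, 0, 0, 0, 0], [-0.016, -0.005, 0, 0, 0, 0, 0], [-0.016, -0.005, 0, 0, 0, 0, 0], [-0.016, -0.004, 0, 0, 0, 0, 0], [-0.016, -0.004, 0, 0, 0, 0, 0], [-0.016, -0.004, 0, 0, 0, 0, 0], [-0.016, -0.004, 0, 0, 0, 0, 0], [-0.016, -0.004, 0, 0, 0, 0, 0], [-0.016, -0.004, 0, 0, 0, 0, 0]]

```text
t: 8.6
tool_pos: [552.7, 38.0, 18.2]
ee_rot: [-1.571, -0.001, -1.461]
contact_force: [0.5, -5.6, 2.7]
grip_width: 0.996
```

```bash
python3 pipe.py
python3 - <<'E'
from h import *
d=grab('wrist','w4.png')
E
```

```text
t 8.6 TCP [552.7  38.   18.2] saddle xy [-54.2 -68.4] yaw [-1.571e+00 -1.000e-03 -1.461e+00] F [ 0.5 -5.6  2.7]
```

View pics/w4.png

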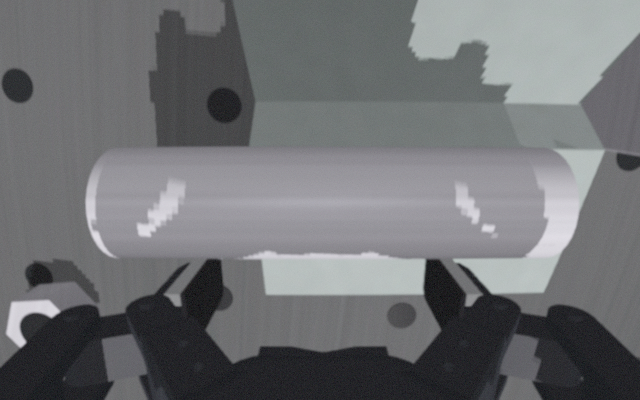

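>>> move_arm:
  targets:
    - [[-0.016, -0.005, 0, 0, 0, 0, 0], [-0.016, -0.005, 0, 0, 0, 0, 0], [-0.012, -0.004, 0, 0, 0, 0, 0], [-0.01, -0.003, 0, 0, 0, 0, 0], [-0.01, -0.003, 0, 0, 0, 0, 0], [-0.01, -0.003, 0, 0, 0, 0, 0], [-0.01, -0.002, 0, 0, 0, 0, 0], [0, 0, 0, 0, 0, 0, 0], [0, 0, 0, 0, 0, 0, 0], [0, 0, 0, 0, 0, 0, 0], [0, 0, 0, 0, 0, 0, 0]]

```text
t: 9.75
tool_pos: [550.4, 59.5, 24.7]
ee_rot: [-1.571, 0.0, -1.461]
contact_force: [-0.4, -0.3, -0.2]
grip_width: 0.996
```

```bash
python3 pipe.py
python3 - <<'E'
from h import *
d=grab('wrist','w5.png')
E
```

```text
t 9.75 TCP [550.4  59.5  24.7] saddle xy [-54.1 -46.8] yaw [-1.571  0.    -1.461] F [-0.4 -0.3 -0.2]
```

View pics/w5.png

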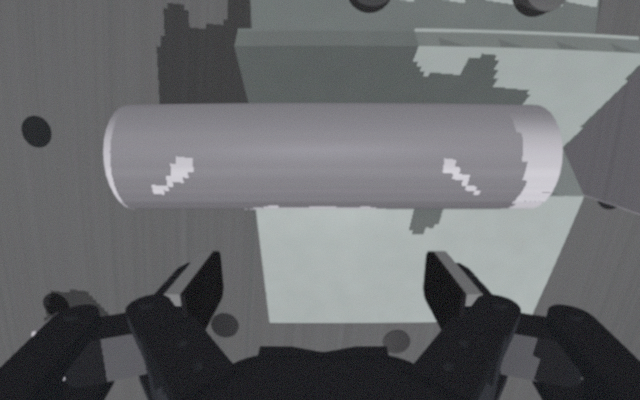

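The pipe now lies in the V: (105–562, 105–208), parallel to the ridge, with the fingers clear and no contact force. I raise and turn the gripper and shut it.

>>> move_arm:
  targets:
    - [[0.02, -0.05, 0, 0, 0, 0, 0], [0, -0.1, 0, 0, 0, 0, 0], [0, -0.1, 0, 0, -0.015, 0, 0], [0, -0.05, 0, 0, -0.022, 0, 255], [0, 0, 0, 0, -0.023, 0, 255], [0, 0, 0, 0, -0.023, 0, 255], [0, 0, 0, 0, -0.023, 0, 255], [0, 0, 0, 0, -0.023, 0, 255], [0, 0, 0, 0, -0.023, 0, 255], [0, 0, 0, 0, -0.023, 0, 255], [0, 0, 0, 0, -0.023, 0, 255], [0, 0, 0, 0, -0.023, 0, 255]]

```text
t: 11.0
tool_pos: [551.4, 54.0, 100.9]
ee_rot: [-1.571, -0.001, -0.066]
contact_force: [0.7, 0.2, -0.6]
grip_width: 0.001
```

```bash
cat > near.py <<'E'
from h import *
from pipe import O,Rm
for n in('wrist','top','scene'):
    d=grab(n)
    h=cv2.cvtColor(d['image'],cv2.COLOR_RGB2HSV)
    cv2.imwrite('pics/x_%s.png'%n,d['image'][:,:,::-1])
    if n=='wrist': continue
    # seat outline predicted: near & far end centres
    f=lambda x,y,z: np.r_[Rm@np.array([x,y])+O,z]
    print(n,'pred near/far @-128/+32',proj(d,[f(-128,0,31.7),f(32,0,31.7),f(66,0,31.7)]).round(1).tolist())
E
python3 near.py; python3 go.py 440 95 100 0.1094
python3 - <<'E'
import cv2,numpy as np
a=cv2.imread('pics/x_top.png')[112:207,200:340]; b=cv2.imread('pics/x_scene.png')[150:255,280:420]
cv2.imwrite('pics/cc.png',np.hstack([cv2.resize(a,(400,271),interpolation=3),cv2.resize(b,(400,300),interpolation=3)[:271]]))
E
```

```text
t 11.0 TCP [551.4  54.  100.9] saddle xy [-53.7 -52.3] yaw [-1.571e+00 -1.000e-03 -6.600e-02] F [ 0.7  0.2 -0.6]
top pred near/far @-128/+32 [[266.4, 201.4], [261.9, 142.2], [261.0, 130.0]]
scene pred near/far @-128/+32 [[349.2, 187.0], [375.6, 227.3], [381.7, 236.4]]
t 11.15 pos [551.4  54.1 100.6] rot [-1.5708e+00 -1.1000e-03 -7.5100e-02] F [ 0.1 -0.7 -0.4]
shift [-0.4565  0.0021  0.1295] mm [-114.1    0.5   32.4] turn [ 0.     -0.0294  0.0002] w 0.0 q [ 0.02  0.33  1.9  -0.    0.91 -1.48]
```

View pics/cc.png

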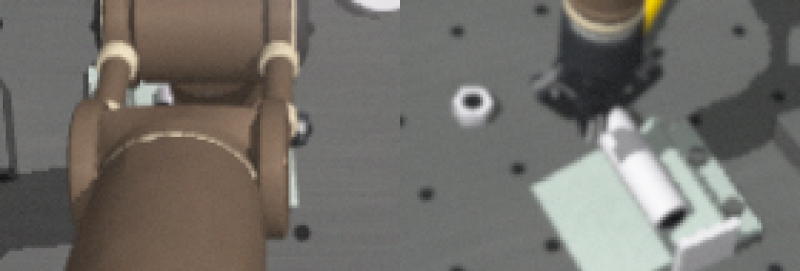

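>>> move_arm:
  targets:
    - [[-0.08, 0, 0.02, 0, 0, 0, 255], [-0.14, 0, 0.04, 0, 0, 0, 255], [-0.14, 0, 0.04, 0, 0, 0, 255], [-0.11, 0, 0.03, 0, 0, 0, 255], [0, 0, 0, 0, -0.015, 0, 255], [0, 0, 0, 0, -0.0144, 0, 255], [0, 0.06, 0, 0, 0, 0, 255], [0, 0.1, 0, 0, 0, 0, 255], [0, 0.1, 0, 0, 0, 0, 255], [0, 0.08, 0, 0, 0, 0, 255], [0, 0, 0, 0, 0, 0, 255], [0, 0, 0, 0, 0, 0, 255]]

```text
t: 12.35
tool_pos: [436.2, 95.3, 15.0]
ee_rot: [-1.571, 0.0, 0.111]
contact_force: [1.2, 0.9, 0.2]
grip_width: 0.0
```

```bash
python3 go.py 436 94 7 0.1094;python3 pipe.py
python3 - <<'E'
from h import *
d=grab('scene');a=d['image'][120:245,280:420,::-1]
w=grab('wrist')['image'][:,:,::-1]
cv2.imwrite('pics/c2.png',np.hstack([cv2.resize(a,(400,357),interpolation=3),cv2.resize(w,(400,250))[[*range(250)]+[0]*107]]))
E
```

```text
t 12.35 pos [436.2  95.3  15. ] rot [-1.5708e+00  4.0000e-04  1.1110e-01] F [1.2 0.9 0.2]
shift [-0.0014  0.0321 -0.0049] mm [-0.3  8.  -1.2] turn [ 0.      0.0003 -0.0001] w 0.0 q [ 0.12  0.32  2.16 -0.    0.66 -1.56]
t 12.35 TCP [436.2  95.3  15. ] saddle xy [-163.7    1.3] yaw [-1.571  0.     0.111] F [1.2 0.9 0.2]
```

View pics/c2.png

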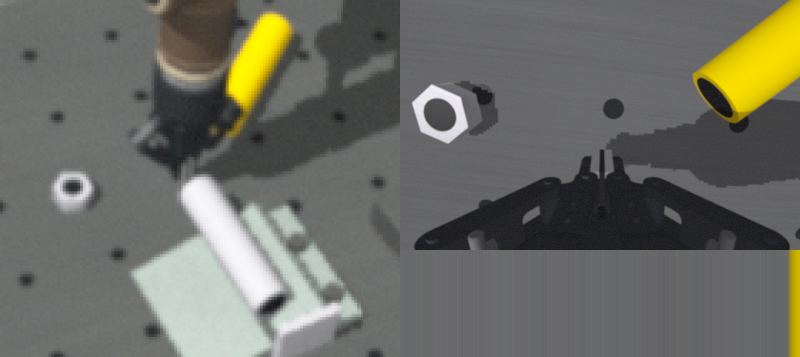

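The scene view shows the shut fingertips in line with and just short of the pipe's near end, and the pipe's far end a gap away from the stop. I lower a little, then push along tool +x.

>>> move_arm:
  targets:
    - [[0, 0.02, -0.003, 0, 0, 0, 255], [0, 0.012, -0.002, 0, 0, 0, 255], [0.02, 0, 0, 0, 0, 0, 255], [0.025, 0, 0, 0, 0, 0, 255], [0.02, 0, 0, 0, 0, 0, 255], [0.016, 0, 0, 0, 0, 0, 255], [0.012, 0, 0, 0, 0, 0, 255], [0.012, 0, 0, 0, 0, 0, 255], [0.012, 0, 0, 0, 0, 0, 255], [0.012, 0, 0, 0, 0, 0, 255], [0.012, 0, 0, 0, 0, 0, 255], [0.012, 0, 0, 0, 0, 0, 255]]

```text
t: 13.65
tool_pos: [474.5, 98.4, 6.7]
ee_rot: [-1.571, 0.0, 0.113]
contact_force: [-2.6, -0.5, -1.1]
grip_width: 0.004
```

```bash
python3 pipe.py
```

```text
t 13.65 TCP [474.5  98.4   6.7] saddle xy [-125.3    0.2] yaw [-1.571  0.     0.113] F [-2.6 -0.5 -1.1]
```

>>> move_arm:
  targets:
    - [[0.012, 0, 0, 0, 0, 0, 255], [0.012, 0, 0, 0, 0, 0, 255], [0.012, 0, 0, 0, 0, 0, 255], [0.01, 0, 0, 0, 0, 0, 255], [0.008, 0, 0, 0, 0, 0, 255], [0.006, 0, 0, 0, 0, 0, 255]]

```text
t: 14.25
tool_pos: [489.4, 100.1, 6.8]
ee_rot: [-1.571, 0.0, 0.113]
contact_force: [-3.8, -0.5, -0.2]
grip_width: -0.0
```

```bash
python3 pipe.py
```

```text
t 14.25 TCP [489.4 100.1   6.8] saddle xy [-110.4    0.3] yaw [-1.571  0.     0.113] F [-3.8 -0.5 -0.2]
```

>>> move_arm:
  targets:
    - [[0.005, 0, 0, 0, 0, 0, 255], [0.004, 0, 0, 0, 0, 0, 255], [0.004, 0, 0, 0, 0, 0, 255], [0.004, 0, 0, 0, 0, 0, 255]]

```text
t: 14.65
tool_pos: [492.3, 100.5, 6.6]
ee_rot: [-1.571, 0.003, 0.113]
contact_force: [-7.4, -1.1, 2.3]
grip_width: 0.001
```

>>> move_arm:
  targets:
    - [[0.004, 0, 0, 0, 0, 0, 255], [0.004, 0, 0, 0, 0, 0, 255]]

```text
t: 14.85
tool_pos: [492.1, 100.5, 6.1]
ee_rot: [-1.571, 0.007, 0.113]
contact_force: [-8.5, -1.3, 2.4]
grip_width: -0.003
```

>>> move_arm:
  targets:
    - [[0.004, 0, 0, 0, 0, 0, 255], [0.004, 0, 0, 0, 0, 0, 255], [0, 0, 0, 0, 0, 0, 255]]

```text
t: 15.15
tool_pos: [491.9, 100.5, 5.3]
ee_rot: [-1.571, 0.011, 0.113]
contact_force: [-10.9, -1.9, 1.9]
grip_width: -0.004
```

>>> move_arm:
  targets:
    - [[-0.012, 0, 0, 0, 0, 0, 255], [-0.03, 0, 0, 0, 0, 0, 255], [-0.06, 0, 0, 0, 0, 0, 255], [-0.08, 0, 0, 0, 0, 0, 255], [-0.04, -0.05, 0, 0, 0, 0, 255], [0, -0.12, 0, 0, 0, 0, 255], [0, -0.16, 0, 0, 0, 0, 255], [0, -0.16, -0.1, 0, 0, 0, 255], [0, -0.16, -0.16, 0, 0, 0, 255], [0, -0.1, -0.16, 0, 0, 0, 255], [0, 0, -0.16, 0, 0, 0, 255], [0, 0, -0.16, 0, 0, 0, 255]]

```text
t: 16.35
tool_pos: [465.9, -86.8, 193.0]
ee_rot: [-1.575, -0.01, 0.113]
contact_force: [-0.4, 0.4, -0.5]
grip_width: 0.002
```

>>> move_arm:
  targets:
    - [[0, 0, -0.16, 0, 0, 0, 255], [0, 0, -0.16, 0, 0, 0, 255], [0, 0, -0.16, 0, 0, 0, 255], [0, 0, -0.16, 0, 0, 0, 255], [0, 0, -0.1, 0, 0, 0, 255], [0, 0, -0.05, 0, 0, 0, 255], [0, 0, 0, 0, 0, 0, 255]]

```text
t: 17.05
tool_pos: [485.8, -282.6, 190.5]
ee_rot: [-1.573, -0.003, 0.111]
contact_force: [0.5, 0.6, -0.1]
grip_width: 0.001
```

```bash
python3 pipe.py
python3 - <<'E'
from h import *
a=grab('top','t9.png')['image'][112:207,220:340,::-1]; b=grab('scene','s9.png')['image'][170:265,320:420,::-1]
cv2.imwrite('pics/c9.png',np.hstack([cv2.resize(a,(400,317),interpolation=2),cv2.resize(b,(400,380),interpolation=2)[:317]]))
E
```

```text
t 17.05 TCP [ 485.8 -282.6  190.5] saddle xy [-155.7 -379.7] yaw [-1.573 -0.003  0.111] F [ 0.5  0.6 -0.1]
```

View pics/c9.png

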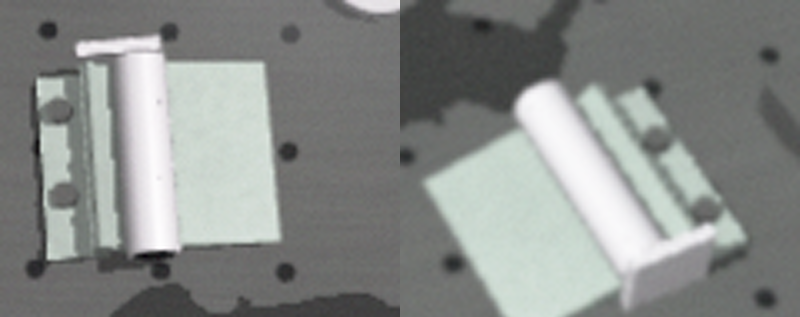

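Both views show the pipe in the V with its far end touching the stop plate. I check the ends numerically, and that the bystanders haven't moved.

Run:
```python
from h import *
from pipe import O,Rm
f=lambda x,y,z: np.r_[Rm@np.array([x,y])+O,z]
d=grab('top');s=grab('scene')
print('pred near corner(seen ~274,186.5), near top',proj(d,[f(-94,-21,31.7),f(-94,0,52.7)]).round(1).tolist())
m0=cv2.imread('pics/scene0.png').astype(int);m1=s['image'][:,:,::-1].astype(int)
t0=cv2.imread('pics/top0.png').astype(int);t1=d['image'][:,:,::-1].astype(int)
for n,a,b in(('scene',m0,m1),('top',t0,t1)):
    k=cv2.morphologyEx((np.abs(a-b).max(2)>50).astype(np.uint8),cv2.MORPH_OPEN,np.ones((3,3)))
    st=cv2.connectedComponentsWithStats(k)[2][1:];print(n,[r.tolist() for r in st if r[4]>15])
```

```text
t 17.15 TCP [ 485.  -280.   189.8] saddle xy [-156.2 -377.1] yaw [-1.571e+00 -1.000e-03  1.130e-01] F [0.2 0.  0.1]
pred near corner(seen ~274,186.5), near top [[273.5, 187.8], [264.5, 186.9]]
scene [[67, 0, 19, 9, 84], [87, 0, 16, 5, 54], [197, 0, 28, 29, 561], [223, 0, 27, 57, 781], [258, 0, 38, 17, 190], [299, 0, 25, 33, 570], [66, 5, 6, 4, 21], [47, 9, 14, 13, 93], [276, 10, 19, 21, 249], [188, 13, 10, 25, 132], [60, 15, 30, 27, 224], [20, 18, 40, 44, 743], [226, 31, 5, 12, 42], [271, 31, 4, 5, 16], [276, 38, 24, 11, 159], [328, 39, 7, 9, 40], [179, 42, 19, 32, 239], [285, 52, 4, 6, 22], [294, 52, 24, 18, 311], [221, 75, 9, 7, 53], [49, 76, 4, 4, 16], [48, 84, 21, 13, 125], [177, 87, 33, 11, 192], [76, 89, 30, 31, 478], [221, 89, 10, 25, 194], [212, 93, 4, 5, 20], [259, 110, 24, 8, 135], [199, 113, 12, 5, 43], [203, 116, 18, 20, 199], [275, 120, 6, 3, 18], [357, 124, 23, 36, 352], [171, 146, 15, 18, 181], [197, 146, 18, 7, 89], [198, 157, 40, 36, 742], [190, 169, 8, 7, 43], [299, 182, 13, 10, 66], [349, 190, 28, 48, 318], [283, 206, 36, 49, 716], [314, 251, 6, 5, 22]]
top [[438, 109, 20, 25, 153], [460, 111, 10, 14, 71], [464, 111, 54, 45, 1301], [256, 127, 18, 60, 524], [252, 133, 5, 28, 101], [329, 134, 21, 60, 759], [442, 134, 11, 10, 70], [516, 140, 14, 23, 199], [440, 151, 9, 18, 82], [491, 157, 5, 5, 22], [453, 159, 35, 19, 381], [254, 162, 5, 24, 79], [496, 170, 14, 16, 139], [447, 177, 34, 38, 606], [486, 190, 14, 11, 95], [392, 203, 31, 54, 741], [484, 203, 17, 23, 208], [306, 217, 15, 13, 90], [189, 233, 52, 54, 835], [456, 232, 5, 4, 19], [345, 240, 46, 74, 873], [419, 270, 5, 5, 24], [260, 282, 202, 89, 4956], [244, 315, 44, 18, 296], [575, 320, 15, 18, 195], [333, 324, 10, 6, 49], [123, 330, 153, 70, 5403], [185, 332, 5, 4, 19], [238, 333, 20, 18, 171], [360, 342, 58, 54, 539], [218, 348, 7, 7, 43], [635, 353, 5, 42, 153], [525, 364, 65, 36, 1027], [423, 396, 7, 4, 26]]
```

The differences around the nut and yellow pipes could be shadow or movement, so I compare their outlines by colour.

Run:
```python
import cv2,numpy as np
for n,a,b,nb in(('top','top0','t9',(298,212,328,240)),('scene','scene0','s9',(294,174,320,198))):
    for f in(a,b):
        im=cv2.imread(f'pics/{f}.png');h=cv2.cvtColor(im,cv2.COLOR_BGR2HSV)
        m=((h[:,:,0]>22)&(h[:,:,0]<34)&(h[:,:,1]>150)&(h[:,:,2]>40)).astype(np.uint8)
        st=cv2.connectedComponentsWithStats(m)[2][1:];print(f,'yellow',[r.tolist() for r in st if r[4]>60])
        x0,y0,x1,y1=nb;c=cv2.cvtColor(im,cv2.COLOR_BGR2GRAY)[y0:y1,x0:x1]
        print(' '.join('') ,'nut rows\n'+'\n'.join(' '.join('%3d'%v for v in r[::2]) for r in c[::2]))
```

```text
top0 yellow [[375, 196, 49, 62, 1067], [188, 231, 58, 56, 1104], [430, 282, 37, 70, 1057]]
 nut rows
101 104 102 104 104 104 101 100 103 104 100 104 103 104 103
107 106 105 103 106 103 104 106 111 105 106 106 106 105 103
105 100 105 104 104 105 106 110 103 103 103 107 102 103 105
108 109 106 109 104 115 222 234 196 154 111 109 108 110 108
104 105 107  77  96 226 227 185 198 232 224 109 105 106 106
107  96  77  65 225 224  47  47  45 143 234 124 104 104 105
108  82  65  66 224 155  48  45  46  42 227 145 107 105 106
105  81  63  64 215 164  49  52  48  62 231 177 107 105 104
106 105  60  42 195 233 117  53  78 195 230 148 106 107 104
107 107  42  29 102 221 234 234 233 231 131 108 107 107 107
107 104  78  34  33  62 107 171 223 121 105 103 105 103 104
104 110 107  90 101  90  79 107 109 107 108 109 106 108 107
104 105 105 104 107 107 105 109 107 106 107 107 107 107 105
105 105 104 105 106 109 105 103 107 105 106 107 106 107 108
t9 yellow [[376, 196, 26, 34, 456], [188, 231, 58, 56, 1107], [443, 301, 24, 52, 699]]
 nut rows
 64  68  64  64  62  64  63  64  65  64  64  67  63  67  64
 6
[... 1521 characters left out ...]
5, 30, 43, 563], [164, 139, 31, 42, 535], [210, 187, 49, 36, 704]]
 nut rows
115 111 114 115 114 114 114 112 112 114 111 100  80
113 113 115 112 112 114 109 111 108 111 110  79  69
112 111 112 110 111 110 111 111 112 110  81  69  67
112 112 111 126 168 173 165 126 112  93  70  64  68
111 111 114 179 208 174 163 137 114  68  67  68  64
112 115 140 212 123  48  38  83 134  80  68  67  68
114 112 124 150  81  34  35  79 146 104  67  63  67
114 110 114 132 131 108 112 136 138  92  68  67  66
 98  85  86 115 133 134 139 137 116  80  67  63  68
 71  67  70  93 129 134 132 123  91  67  68  63  67
 67  68  67  71  93  95  91  89  71  68  64  69  65
 68  70  68  69  68  66  67  66  66  65  65  66  67
```

Nothing has moved, and the differences are only the arm and its shadow. I hand in.

```bash
python3 -c "
from plant import arm
print(arm.close_job())"
```

```text
the job is handed in; nothing more can be done
None
```

I rolled the grey pipe along the table, up the ramp and over the lip into the V with the open fingertips. I then pushed its near end with the shut fingertips until it met the end stop, backed the arm away and handed the job in at about 17 s.

**Final checks:**
- **Stop contact:** the push force rose from about 3 N to 11 N with no further travel. The pipe's near end is within about 1.5 px of where it should be, and both views show the far end touching the stop.
- **Bystanders:** the nut and the yellow pipes sit at the same pixels as at the start wherever the arm or its shadow didn't cover them. I compared only those by outline. The differences I read as the arm and its shadow, and none fell on the flange, short stub, offcut or wrench in the images. Part of the hammer's area in the top view was crossed by the arm or its shadow, so I relied on the scene view for it.

**What did not go smoothly:**
- **Early ramp push:** the fingertips bore too high on the pipe, with about 28 N of force (20 N sideways, 20 N upward). I backed off about 10 mm, went lower and carried on at about 6 N.
- **Stop position:** the tool stopped about 2 mm short of where I calculated, which is within the calibration error.

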